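# Hang the hook-on strainer basket in the tall brew tub

## Task

Pick up the small steel strainer basket that has a bent lip on one side, and hang it inside the taller of the two square clear brew tubs, with its lip hooked over the tub's rim so that the basket hangs clear of the tub's floor. Lower it onto the rim rather than dropping it, let go, and leave the other, lipless basket standing where it is.

Things in the scene. Friction and masses are not known exactly. Their poses are not given: they have to be found in the camera images.
- hook_basket: Hook-on strainer basket, loose, 0.25 kg: upright open steel box 60 (x) by 70 (y) by 95 mm high with dark holes and a bent lip on its -x side. Origin: centre of underside; z up. Above it a fixed bail: two wire posts 60 mm apart inside and a level wooden grip bar along y, 66 mm long, 14 mm thick, 14 mm high, centre 140 mm above the origin. Once hung it leans about 10 degrees, foot against the wall.
- lip_end (a point): Lower end of the hook basket's lip, at x -62, y 0, z 63 mm in the basket's frame (same axes). The lip: a strap 50 mm wide, 4 mm thick, goes level out to -x from the top edge (underside 91 mm above the basket's origin), then turns down, inner face at x = -54 mm: a slot 24 mm wide, x -30 to -54, for the rim. Its last 12 mm flare outward.
- tall_tub: The taller clear square tub, fixed, empty: 150 x 150 mm outside, 6 mm walls and floor, steel rim band all round 8 mm thick (flush with the 150 mm outline) and 12 mm high; rim top 150 mm above the counter. The low tub is alike but only 65 mm high, too shallow. Any of its four sides will do. Origin: centre of underside; z up, x and y along its sides.
- plain_basket: The other strainer basket, same box, bail and grip bar (60 x 70 x 95 mm, bar centre at 140 mm) but without a lip; loose, to be left standing. Origin: centre of its underside.
Things that resemble listed ones, but are neither listed nor needed, are in the scene too. What is shaped like the hook_basket but green is not meant.

How it is judged:
By the outcome, as a careful person would: the job done as asked, in the order asked, and still so for the second after the job is handed in, with the robot touching nothing.
It also fails if it takes over 32 s, if anything falls off the work surface, if the arm or the gripper's body presses on something with over 40 N, if the wrist force passes 120 N, or if a joint passes its speed limit or range.

## Robot

A 6-joint arm with a two-finger parallel gripper is mounted at the origin on the work surface. World frame = base frame: x ahead of the robot, y to its left, z up, the work surface at z = 0. Lengths are in mm, angles in rad, forces in N, time in s.
With the tool pointing down it reaches from about 300 to 775 mm from the base axis. Payload 14.6 kg.
Tool frame: the origin (TCP) lies on the centre line of the jaws, within the pads' length; the fingertips stand 19 mm ahead of it and the grasp point (between the pads) is the TCP (bot.tip_reach is the distance from the TCP to the fingertips, in mm); z points along the fingers, y is the line along which they close (so a half turn about z gives the same grasp; the last joint's range is limited). The gripper opens to 85 mm and grips with 20 to 120 N. Pads are 22 mm wide; open, the fingers measure 114 mm over their backs; the gripper's body (76 mm by 85 mm) begins 54 mm behind the grasp point. The pads swing forward as they close: fully open they stand 13 mm farther back than shut.
Start: joints at [1.257, 0.3, 1.521, -0, 1.321, -0.067], TCP at [134.364, 533.325, 250.281] pointing down, gripper open.
Joint ranges: [-3.03, 3.03], [-0.79, 2.21], [0.23, 2.52], [-1.04, 4.18], [0, 3.07], [-2.55, 2.55]. Speed limits (rad/s): [2.22, 2.22, 2.57, 3.14, 3.14, 3.14].

## Interface

Orientations are given as a unit quaternion [w, x, y, z].
In Python, from rig import bot gives the robot as it stands. Calls block until the motion is done:
- bot.move_to(position, orientation): joint-space move of the TCP to a pose.
- bot.servo_line(position, attitude=None, speed=150, until_force=None): straight line of the TCP; attitude=None keeps the orientation; speed is the mean speed in mm/s. With until_force (N) it stops when the force on the tool has changed by that much, and returns True; else False.
- bot.move_joints(angles): joint-space move.
- bot.move_gripper(opening, grip_force=None): finger opening in mm; grip_force is the grip in N (None keeps the last); returns when the fingers have stopped.
- bot.dwell(seconds).
- bot.ik(position, orientation): joint angles nearest the present ones, or None.
- bot.read_state(): the state.
- bot.read_camera(name): name is "scene" or "top" or "wrist"; returns a dict with "image" (400x640x3 uint8, blue, green, red), "depth" (400x640 float32, mm along the optical axis (not along the pixel's ray), 0 where there is no reading), "fovy" (degrees; the focal length in pixels is half the picture's height over the tangent of half this angle, whatever the lens; pixels are square), "cx", "cy" (the principal point, pixels), "eye" and "attitude" of the camera in the world; the wrist camera has in their place "mount" (4x4, takes a point from camera to tool coordinates, whose origin is the TCP and whose axes are the flange's). Camera axes: x right, y down, z forward; pixel columns grow to the right and rows downward; lengths in mm; the calibration is good to about 2 mm. A picture is of the moment at which its call begins: read the wrist's pose just before it.
A pose or a line that the arm cannot do raises bot.MotionError and nothing moves.
- bot.finish_job(): hands the job in; it is judged then, once.
The state is a dict: "clock": time; "joint_positions": joint angles; "qvel": joint speeds; "effort": joint torques, N m; "ee_pos": TCP position; "tool_rot": TCP orientation; "ft_force": force on the tool from outside, world axes, zero at the start; "moment": the same for the moment, N m; "grip_width": finger opening in mm; "grip_force": force on a finger pad.
Only numpy, scipy, OpenCV 4.12 (cv2) and the standard library are available. Lean on these libraries where they do the work, as an engineer would, in place of code of your own. Each camera call takes 0.05 s, during which the arm holds its last target. There are 200 camera calls.

## Working session

There is one attempt and no reset: what is moved stays moved. The work goes in short steps, each a Python script; the robot and the scene stay as the last script left them, time stands still between calls to the robot, and variables do not carry over. Pictures are saved under pics/ and viewed, at most 10 in all, crops included, and the job is handed in when it is done.

```bash
mkdir -p pics; ls; cat > h.py <<'E'
import numpy as np, cv2
from scipy.spatial.transform import Rotation as R
from rig import bot
def rot(q): return R.from_quat([q[1],q[2],q[3],q[0]]).as_matrix()
def quat(M): q=R.from_matrix(M).as_quat(); return [q[3],q[0],q[1],q[2]]
def cam(name):
    s=bot.read_state(); c=bot.read_camera(name)
    f=c["image"].shape[0]/2/np.tan(np.radians(c["fovy"])/2)
    if name=="wrist":
        T=np.eye(4);T[:3,:3]=rot(s["tool_rot"]);T[:3,3]=s["ee_pos"];T=T@np.array(c["mount"])
        Rm,e=T[:3,:3],T[:3,3]
    else:
        a=np.array(c["attitude"]);Rm=a if a.shape==(3,3) else rot(a); e=np.array(c["eye"])
    return dict(img=c["image"],d=c["depth"],f=f,cx=c["cx"],cy=c["cy"],R=Rm,e=e)
def cloud(k):
    v,u=np.mgrid[:k["d"].shape[0],:k["d"].shape[1]]
    p=np.stack([(u-k["cx"])/k["f"],(v-k["cy"])/k["f"],np.ones_like(u)],-1)*k["d"][...,None]
    return p@k["R"].T+k["e"]
def onplane(k,u,v,z):
    r=k["R"]@np.array([(u-k["cx"])/k["f"],(v-k["cy"])/k["f"],1]); return k["e"]+r*(z-k["e"][2])/r[2]
def down(yaw): # tool y axis at angle yaw in world, z down
    y=np.array([np.cos(yaw),np.sin(yaw),0]);z=np.array([0,0,-1.]); return np.stack([np.cross(y,z),y,z],1)
E
python3 - <<'E'
from h import *
import pickle
ks={n:cam(n) for n in("top","scene")}
pickle.dump(ks,open("k.pkl","wb"))
for n in ks: cv2.imwrite(f"pics/{n}0.png",ks[n]["img"]); print(n,ks[n]["e"],ks[n]["f"],ks[n]["R"].round(3).tolist(),(ks[n]["d"]>0).mean())
s=bot.read_state();print(s["clock"],s["tool_rot"],s["ft_force"])
E
```

```text
pics
top [ 369.6051289   -14.71706136 1177.95407068] 400.0329300827926 [[0.011, -0.992, 0.127], [-1.0, -0.013, -0.013], [0.015, -0.127, -0.992]] 0.99596484375
scene [1209.44155203 -639.30418813  826.36892633] 440.08337503347065 [[0.643, 0.492, -0.587], [0.766, -0.395, 0.507], [0.017, -0.776, -0.631]] 0.99593359375
0.1 [-1.07751931e-04  1.23112560e-01  9.92392570e-01 -5.23261027e-04] [-0.16499143 -0.01492204 -0.09802839]
```

View pics/top0.png

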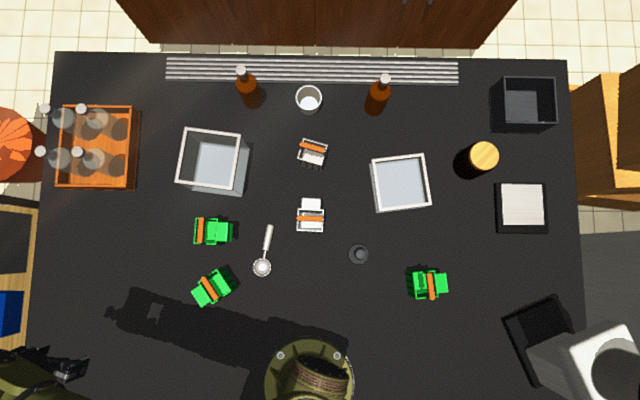

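View pics/scene0.png

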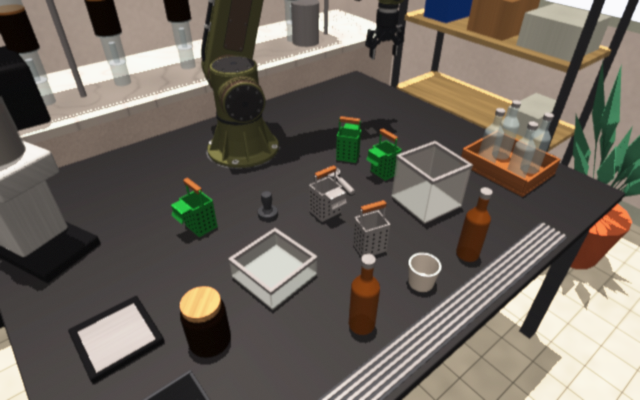

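The top view shows the tall tub at (210,160) and the low tub at (400,182). Candidates for the hook basket:
- steel basket at (310,215), with a pale strap at (310,202)
- steel basket at (312,152), no obvious lip
- green ones at (212,230), (212,288) and (428,284), excluded by colour

I'll choose (310,215) provisionally and check it in a crop.

```bash
python3 - <<'E'
from h import *
import pickle
ks=pickle.load(open("k.pkl","rb"));t,s=ks["top"],ks["scene"]
a=cv2.resize(t["img"][130:245,260:360],None,fx=4,fy=4,interpolation=2);b=cv2.resize(s["img"][155:270,295:400],None,fx=4,fy=4,interpolation=2)
cv2.imwrite("pics/crop1.png",np.hstack([a,b])[:460,:800])
for n,k in ks.items():
    P=cloud(k);h=cv2.cvtColor(k["img"],cv2.COLOR_BGR2HSV)
    m=((h[...,0]<16)&(h[...,1]>150)&(h[...,2]>120)).astype(np.uint8)
    nn,l,st,c=cv2.connectedComponentsWithStats(m)
    for i in range(1,nn):
        if 25<st[i,4]<400:
            p=P[l==i]; 
            uv=cv2.minAreaRect(np.argwhere(l==i)[:,::-1].astype(np.float32))
            q=onplane(k,*uv[0],147); print(n,"bar",c[i].round(),st[i,4],"med",np.median(p,0).round(1),"plane147",q.round(1),uv[1],uv[2])
    if 1:
        # tub rim: bright pts at height 
        for nm,(x0,x1,y0,y1),zz in(("tall",(300,560,120,360),(135,165)),("low",(250,560,-330,-90),(50,80))):
            M=(P[...,0]>x0)&(P[...,0]<x1)&(P[...,1]>y0)&(P[...,1]<y1)&(P[...,2]>zz[0])&(P[...,2]<zz[1])
            p=P[M]; 
            if len(p)>20:
                r=cv2.minAreaRect(p[:,:2].astype(np.float32)); print(n,nm,len(p),np.percentile(p[:,2],[5,50,95]).round(1),r)
    
E
```

```text
top bar [243.  86.] 104 med [804.2 187.  142.5] plane147 [806.3 185.  147. ] (15.811386108398438, 11.700427055358887) 18.434947967529297
top bar [380.  94.] 84 med [ 788.9 -183.8  142.6] plane147 [ 787.4 -183.3  147. ] (18.226207733154297, 8.647469520568848) 3.814074993133545
top bar [ 69. 105.] 41 med [774.2 709.9  57.1] plane147 [742.4 644.6 147. ] (2.0, 13.0) 90.0
top bar [ 60. 138.] 57 med [679.9 715.8  58.1] plane147 [653.4 658.6 147. ] (3.0782151222229004, 17.20178985595703) 5.19442892074585
top bar [312. 147.] 131 med [638.9  -2.7 145.8] plane147 [638.9  -1.7 147. ] (24.820737838745117, 5.4377593994140625) 15.255120277404785
top bar [309. 218.] 112 med [449.9   3.6 146.5] plane147 [451.3   1.1 147. ] (25.0, 5.0) 0.0
top bar [200. 230.] 143 med [415.8 280.7 145.9] plane147 [417.3 281.3 147. ] (5.699763774871826, 25.15020751953125) 4.085616588592529
top bar [430. 286.] 148 med [ 280.9 -308.   146.4] plane147 [ 280.4 -308.1  147. ] (26.295364379882812, 5.705597400665283) 82.87498474121094
top bar [209. 288.] 152 med [270.5 252.2 146.6] plane147 [270.3 251.5 147. ] (25.51620864868
[... 837 characters left out ...]
975586
scene bar [373. 205.] 107 med [642.   -1.6 146.6] plane147 [641.9  -4.4 147. ] (4.53289794921875, 24.450176239013672) 74.05460357666016
scene bar [479. 217.] 187 med [833.7 164.6 143.6] plane147 [833.4 161.4 147. ] (19.539348602294922, 11.784432411193848) 8.746162414550781
scene bar [365. 288.] 295 med [ 820.5 -201.7  143.3] plane147 [ 819.4 -201.6  147. ] (24.202775955200195, 15.656950950622559) 3.5763344764709473
scene tall 387 [136.2 145.6 151.6] ((429.76654052734375, 273.462646484375), (258.7913818359375, 152.80052185058594), 0.12145331501960754)
scene low 802 [52.2 63.8 78.1] ((404.9120788574219, -228.06649780273438), (309.8422546386719, 203.82284545898438), 0.014471204951405525)
```

View pics/crop1.png

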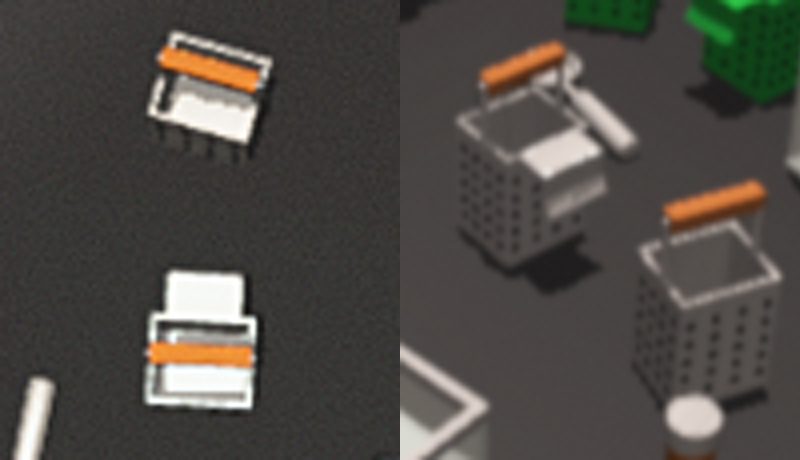

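The crop confirms it. The basket at top (310,215) / scene (327,195) has the bent lip, which points to world +x. The one at top (312,152) has no lip. Next I'll locate the tall tub's rim.

```bash
python3 - <<'E'
from h import *
import pickle
ks=pickle.load(open("k.pkl","rb"))
for n,k in ks.items():
    P=cloud(k);h=cv2.cvtColor(k["img"],cv2.COLOR_BGR2HSV)
    M=(P[...,0]>435)&(P[...,0]<660)&(P[...,1]>120)&(P[...,1]<380)&(P[...,2]>135)&(P[...,2]<165)&(h[...,1]<60)
    vu=np.argwhere(M); nn,l,st,c=cv2.connectedComponentsWithStats(M.astype(np.uint8),connectivity=8); print(st[:,4])
    for v in(h[...,2][M],): print(np.percentile(v,[5,50,95]))
    q=np.array([onplane(k,u,v,150)[:2] for v,u in vu]).astype(np.float32)
    r=cv2.minAreaRect(q); print(n,len(q),r, cv2.boxPoints(r).round(1).tolist())
    r=cv2.minAreaRect(P[M][:,:2].astype(np.float32)); print(r)
k=ks["top"];P=cloud(k)
# lip/basket top edge pts for the yaw
M=(abs(P[...,0]-460)<70)&(abs(P[...,1])<60)&(P[...,2]>84)&(P[...,2]<100)
p=P[M];print(len(p),cv2.minAreaRect(p[:,:2].astype(np.float32)),np.percentile(p,[2,98],axis=0))
img=cv2.resize(k["img"][115:205,165:255],None,fx=6,fy=6,interpolation=2);cv2.imwrite("pics/tub.png",img)
E
```

```text
[255381    619]
[ 64. 222. 244.]
top 619 ((597.5045166015625, 268.2509460449219), (152.42095947265625, 140.73243713378906), 83.09017181396484) [[518.5, 201.10000610351562], [658.2000122070312, 184.10000610351562], [676.5, 335.3999938964844], [536.7999877929688, 352.3999938964844]]
((598.2070922851562, 269.54913330078125), (151.27281188964844, 139.67413330078125), 83.06275177001953)
[255378    622]
[ 79.  103.5 197. ]
scene 622 ((603.650146484375, 260.9333190917969), (166.5322265625, 145.67605590820312), 83.0882568359375) [[521.2999877929688, 187.0], [665.9000244140625, 169.5], [686.0, 334.79998779296875], [541.4000244140625, 352.3999938964844]]
((597.810302734375, 269.3925476074219), (158.6882781982422, 137.67935180664062), 84.67530822753906)
295 ((463.0419616699219, -0.4288177490234375), (69.34008026123047, 88.6687240600586), 87.33488464355469) [[419.02914242 -34.56919319  87.84766031]
 [506.02865968  35.2175234   98.87139539]]
```

View pics/tub.png

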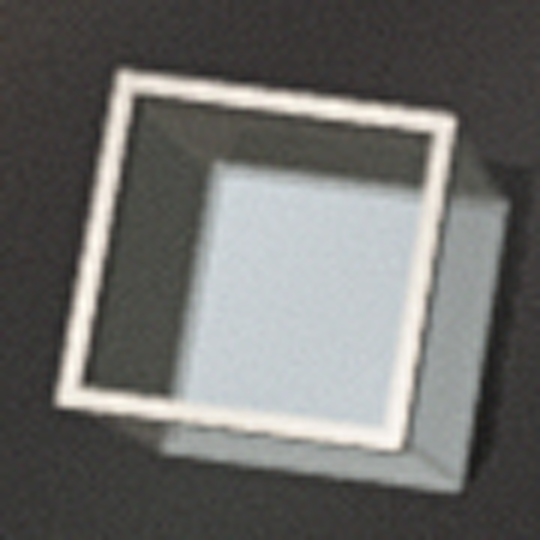

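The crop shows the bright rim as a clean square, with corners near top pixels (184.5,126.7), (241.2,134.2), (232.5,189.5) and (174.5,182.5). I'll refit it, since my x window cut it off, then grasp the basket.

```bash
python3 - <<'E'
from h import *
import pickle
ks=pickle.load(open("k.pkl","rb"));k=ks["top"]
print([onplane(k,u,v,150)[:2].round(1).tolist() for u,v in((184.5,126.7),(241.2,134.2),(232.5,189.5),(174.5,182.5))])
P=cloud(k);h=cv2.cvtColor(k["img"],cv2.COLOR_BGR2HSV)
x=np.zeros_like(h[...,0]);x[115:205,165:255]=1
M=(x>0)&(h[...,1]<60)&(h[...,2]>195)&(abs(P[...,2]-145)<20)
q=np.array([onplane(k,u,v,150)[:2] for v,u in np.argwhere(M)]).astype(np.float32)
r=cv2.minAreaRect(q);print(r,cv2.boxPoints(r).round(1).tolist())
# grasp
g=np.array([451.5,0,140.]);Q=quat(down(0)); s=bot.read_state()
for p in([451.5,0,230],[451.5,0,142],[451.5,0,320],[630,265,340],[630,265,195]):
    for y in (0,np.pi): print(p,y,np.round(bot.ik(p,quat(down(y))),2) if bot.ik(p,quat(down(y))) is not None else None)
E
```

```text
[[687.0, 334.2], [668.9, 184.4], [521.2, 201.4], [537.5, 351.9]]
((603.8212890625, 269.3348083496094), (148.76513671875, 148.8584747314453), 83.0692138671875) [[521.0, 204.5], [668.7000122070312, 186.5], [686.7000122070312, 334.20001220703125], [538.9000244140625, 352.20001220703125]]
[451.5, 0, 230] 0 [-0.08  0.1   1.81 -0.    1.23 -0.08]
[451.5, 0, 230] 3.141592653589793 None
[451.5, 0, 142] 0 [-0.08  0.21  1.91 -0.    1.02 -0.08]
[451.5, 0, 142] 3.141592653589793 None
[451.5, 0, 320] 0 [-0.08  0.03  1.67 -0.    1.44 -0.08]
[451.5, 0, 320] 3.141592653589793 None
[630, 265, 340] 0 [ 0.34  0.58  0.92 -0.    1.64  0.34]
[630, 265, 340] 3.141592653589793 None
[630, 265, 195] 0 [ 0.34  0.65  1.15 -0.    1.35  0.34]
[630, 265, 195] 3.141592653589793 None
```

```bash
python3 - <<'E'
from h import *
Q=quat(down(0))
bot.move_gripper(60); bot.move_to([451.8,0,235],Q)
c=cam("wrist");cv2.imwrite("pics/w1.png",c["img"])
P=cloud(c);h=cv2.cvtColor(c["img"],cv2.COLOR_BGR2HSV)
m=(h[...,0]<16)&(h[...,1]>150)&(h[...,2]>100)&(abs(P[...,2]-147)<10)
p=P[m]; uv=np.argwhere(m)[:,::-1].astype(np.float32)
print(m.sum()); 
if m.sum(): 
    r=cv2.minAreaRect(np.array([onplane(c,u,v,147)[:2] for u,v in uv],np.float32)); print(r,np.median(p,0))
s=bot.read_state();print(s["clock"],s["ee_pos"],s["ft_force"])
E
```

```text
1345
((550.6993408203125, -0.7354545593261719), (62.95451354980469, 208.32273864746094), 89.42897033691406) [456.28486096  -4.18103197 145.86843631]
2.7417 [451.87066575   0.56395615 235.00023851] [-0.10314639 -0.2607515   0.22311814]
```

View pics/w1.png

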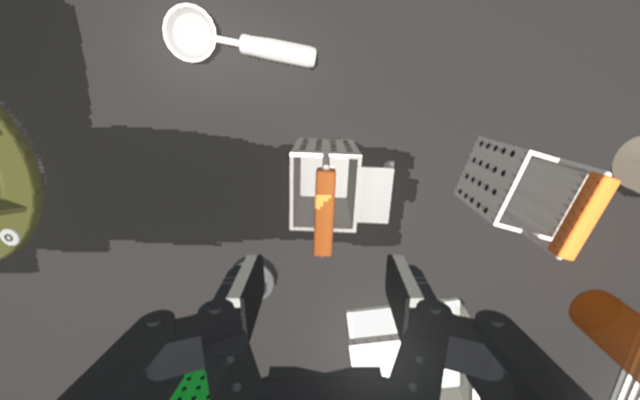

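The wrist view shows the bar at (324,212) with the lip to its right at (375,195), and the lipless basket at (545,200). The chosen basket lies between the fingers. I'll refine the grasp on this bar only, grasp it and lift.

```bash
python3 - <<'E'
from h import *
c=cam("wrist");P=cloud(c);h=cv2.cvtColor(c["img"],cv2.COLOR_BGR2HSV)
m=(h[...,0]<22)&(h[...,1]>150)&(h[...,2]>100)&(abs(P[...,2]-147)<10)&(P[...,0]<540)
r=cv2.minAreaRect(np.array([onplane(c,u,v,147)[:2] for v,u in np.argwhere(m)],np.float32));print(r)
(x,y),(w,l),a=r
assert abs(x-451.5)<6 and abs(y)<6
th=np.radians(a if a<45 else a-90); print(th)
if abs(th)>0.06: th=0
Q=quat(down(th)); bot.servo_line([x,y,141],Q,120)
bot.move_gripper(5,40); s=bot.read_state();print(s["clock"],s["grip_width"],s["grip_force"],s["ee_pos"],s["ft_force"])
bot.servo_line([x,y,180],Q,100);bot.dwell(.1);s=bot.read_state();print(s["grip_width"],s["ft_force"],s["moment"])
if s["grip_width"]>11: bot.servo_line([x,y,345],Q,250)
k=cam("scene");cv2.imwrite("pics/lift.png",k["img"][60:300,230:560]);print(bot.read_state()["clock"])
E
```

```text
((452.814453125, -0.11749839782714844), (63.477996826171875, 11.860453605651855), 88.05609893798828)
-0.03392747386511896
4.2 13.243267842953756 39.71241295337677 [ 4.52890150e+02 -1.39696899e-01  1.41335367e+02] [-2.42771521 -0.47674219  5.04454319]
13.233446844597381 [ 0.09168469  0.91488232 -2.32028096] [ 0.04710439 -0.00173322  0.04914183]
5.7
```

View pics/lift.png

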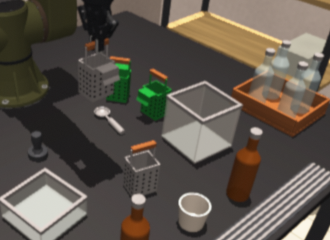

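```bash
python3 - <<'E'
from h import *
Q=quat(down(-0.1208)); 
bot.move_to([632.5,265,345],Q); bot.servo_line([632.5,265,300],Q,150); bot.dwell(.2)
s=bot.read_state();print(s["clock"],s["ee_pos"],s["grip_width"],s["ft_force"])
w=cam("wrist");k=cam("scene");import pickle;pickle.dump((w,k),open("k2.pkl","wb"))
b=cv2.resize(k["img"][80:260,340:540],(720,600))[:, :]
a=cv2.resize(w["img"],(480,300)); b=cv2.resize(k["img"][80:260,360:520],(267,300),interpolation=2)
cv2.imwrite("pics/above.png",np.hstack([a,b]))
E
```

```text
7.5667 [632.74049266 264.90633971 301.49575512] 12.956004111051463 [ 0.11165153  0.07369277 -2.16132066]
```

View pics/above.png

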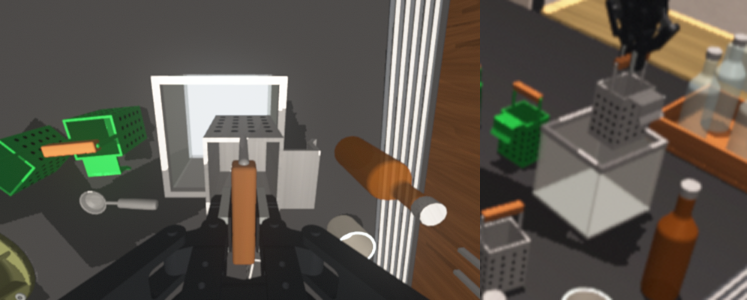

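The wrist view shows the basket over the tub: rim right-hand top corner at about (383,104) full-scale px, lip spanning about (372–428,190–275). I'll compare their positions in world coordinates.

```bash
python3 - <<'E'
from h import *
import pickle
w,k=pickle.load(open("k2.pkl","rb"));P=cloud(w);h=cv2.cvtColor(w["img"],cv2.COLOR_BGR2HSV)
R2=np.array([[np.cos(.1208),-np.sin(.1208)],[np.sin(.1208),np.cos(.1208)]]) # world->tub axes
c=np.array([603.7,268.5])
T=(P[...,:2]-c)@R2.T
def rect(m,z,name):
    nn,l,st,_=cv2.connectedComponentsWithStats(m.astype(np.uint8));i=1+st[1:,4].argmax();m=l==i
    q=np.array([onplane(w,u,v,z)[:2] for v,u in np.argwhere(m)]);q=((q-c)@R2.T).astype(np.float32)
    print(name,m.sum(),"z",np.percentile(P[m][:,2],[5,50,95]).round(1),"tub-frame x/y",np.percentile(q,[1,99],axis=0).round(1).tolist(),cv2.minAreaRect(q))
rect((abs(P[...,2]-148)<12)&(abs(T[...,0])<95)&(abs(T[...,1])<95)&(h[...,2]>170),150,"rim")
rect((abs(P[...,2]-253)<8)&(T[...,0]>61)&(T[...,0]<120)&(abs(T[...,1])<60),254.5,"lip")
rect((abs(P[...,2]-300)<16)&(abs(T[...,0]-29)<30)&(h[...,0]<22)&(h[...,1]>120),307,"bar")
E
```

```text
rim 3677 z [147.5 149.3 150.5] tub-frame x/y [[-70.2, -33.1], [78.6, 75.2]] ((4.3435821533203125, 18.563648223876953), (149.70989990234375, 113.31916809082031), 0.009700444526970387)
lip 3701 z [253.3 254.4 255.4] tub-frame x/y [[61.2, -25.4], [88.1, 25.0]] ((74.65767669677734, 0.9497585296630859), (52.77091598510742, 27.52174186706543), 89.98233032226562)
bar 4217 z [305.2 306.6 307.6] tub-frame x/y [[24.0, -31.2], [37.4, 34.1]] ((30.634145736694336, 1.7390670776367188), (68.09100341796875, 13.87447738647461), 89.99695587158203)
```

The relative fit is good, but 3 mm further outward would centre the rim in the slot. I'll shift by that much and lower it.

```bash
python3 - <<'E'
from h import *
Q=quat(down(-0.1208)); n=np.array([np.cos(.1208),-np.sin(.1208)])
x,y=np.array([632.5,265])+3*n
bot.servo_line([x,y,300],Q,60); bot.servo_line([x,y,215],Q,90);bot.dwell(.2)
s=bot.read_state();print(s["clock"],s["ee_pos"],s["ft_force"])
print(bot.servo_line([x,y,194],Q,20,until_force=5)); s=bot.read_state();print(s["clock"],s["ee_pos"],s["ft_force"],s["grip_width"])
w=cam("wrist");k=cam("scene")
a=cv2.resize(w["img"],(480,300)); b=cv2.resize(k["img"][80:260,360:520],(267,300),interpolation=2)
cv2.imwrite("pics/low.png",np.hstack([a,b]))
E
```

```text
9.2083 [635.58510647 264.69260608 215.49564235] [ 0.12572873  0.29930413 -2.63982262]
True
9.9417 [635.39182185 264.66116337 199.94233284] [0.20336462 0.24500127 3.8085651 ] 13.287169691027685
```

View pics/low.png

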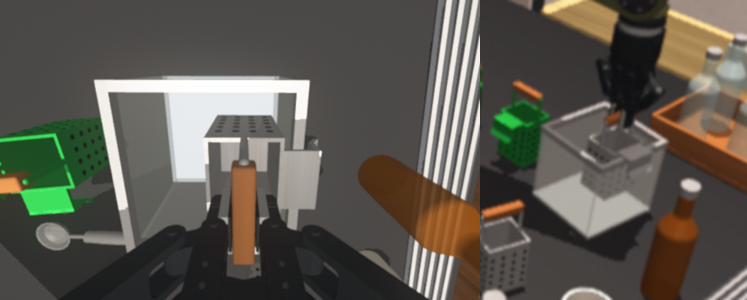

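Contact came at TCP z 199.9, against about 201 expected. The view shows the lip straddling the right-hand rim at (300,155), so it is seated. I'll release in stages.

```bash
python3 - <<'E'
from h import *
Q=quat(down(-0.1208))
for o in(15,17,20,24,28,33,40,55): bot.move_gripper(o,20)
bot.dwell(.3); s=bot.read_state();print(s["clock"],s["ee_pos"],s["ft_force"],s["grip_width"])
x,y,z=s["ee_pos"]
bot.servo_line([x,y,250],Q,60); print(bot.read_state()["ft_force"]); bot.servo_line([x,y,330],Q,150)
bot.move_to([450,150,380],Q);bot.dwell(.3)
t=cam("top");k=cam("scene")
a=cv2.resize(k["img"][110:260,310:520],(630,450),interpolation=2)
cv2.imwrite("pics/end.png",a);cv2.imwrite("pics/end_t.png",cv2.resize(t["img"][110:250,160:360],(800,560)))
s=bot.read_state();print(s["clock"])
P=cloud(t);h=cv2.cvtColor(t["img"],cv2.COLOR_BGR2HSV)
m=((h[...,0]<16)&(h[...,1]>150)&(h[...,2]>120)&(P[...,2]>120)&(P[...,0]<720)).astype(np.uint8)
nn,l,st,c=cv2.connectedComponentsWithStats(m)
for i in range(1,nn):
    if st[i,4]>25: print(c[i].round(),np.median(P[l==i],0).round(1))
E
```

```text
12.1917 [635.09629425 264.51212457 199.19490526] [-0.08277837 -0.29763187  0.37227112] 54.99905613938893
[-0.76977608 -0.05736302 -0.7470593 ]
15.1667
[204. 142.] [631.5 265.2 202.3]
[312. 147.] [ 6.381e+02 -1.000e-01  1.458e+02]
[200. 230.] [413.2 280.4 146.1]
[430. 286.] [ 280.7 -307.7  146.4]
```

View pics/end.png

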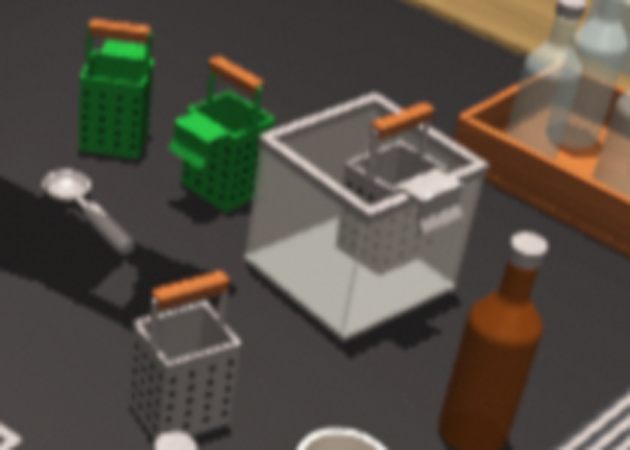

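The basket hangs with its lip over the far rim at (435,205). Its bar is at z 202, so it is clear of the floor. The lipless basket at (185,370) hasn't moved.

```bash
python3 -c "
from rig import bot
print(bot.finish_job())"
```

```text
the job is handed in; nothing more can be done
None
```

The hook basket hangs inside the tall tub with its lip over the far rim, lowered on gently and let go, and the lipless basket is still standing where it was; I handed the job in at about 15 s on the robot's clock.

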